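Lay out two capped posts and a tie bar for tack welding

ROBOT

A 7-joint arm with a two-finger parallel gripper is mounted at the origin on the work surface. World frame = base frame: x ahead of the robot, y to its left, z up, the work surface at z = 0. Lengths are in mm, angles in degrees, forces in N, time in s.
With the tool pointing down it reaches from about 350 to 900 mm from the base axis. Payload 19.9 kg.
Tool frame: the origin (TCP) lies between the finger pads; the fingertips stand 17 mm ahead of it and the grasp point (between the pads) lies 2 mm behind it; z points along the fingers, y is the direction in which the jaws open and shut (so a half turn about z gives the same grasp; the last joint's range is limited). The gripper opens to 94 mm and grips with 3 to 60 N. Pads are 16 mm wide; open, the fingers measure 119 mm over their backs; the gripper's body (75 mm by 177 mm) begins 78 mm behind the grasp point.
Start: joints at [-73.31, 23.915, -0.59, 92.452, 0.269, 63.638, -3.037], TCP at [204.171, 590.69, 222.425] pointing down, gripper open.
Joint ranges: [-161.28, 161.28], [-22.2, 115.67], [-73.04, 71.86], [3.21, 147.25], [-68.34, 248.33], [10.77, 114.83], [-161.83, 161.83]. Speed limits (degrees/s): [108.29, 108.29, 136.94, 136.94, 172.46, 172.46, 172.46].

INTERFACE

Orientations are given as [roll, pitch, yaw] about the fixed x, y, z axes, in that order (R = Rz(yaw) Ry(pitch) Rx(roll)).
In Python, from rig import get_state, viewer, manip gives the robot as it stands.
- The arm moves only by the shell command python3 -m inch 'ROWS' [OPENING] [FORCE]. ROWS is JSON, a list that holds one entry, the list of rows, each a list of 4 numbers: the shift along the tool's x, y, z scaled (see below), then the turn about the tool's z scaled (see below). A call has 1 to 12 rows; each row is the pose to reach, as a shift and turn from the pose measured when the call began, along the tool's axes at that moment; what a row does not reach only later rows make up. The controller multiplies each number of a shift by 0.2 m and each number of a turn by 30 degrees. A row lasts 1/8 s, in which the tool goes at most 62.5 mm and 10.7 degrees, less where a joint would pass 70% of its speed; a pose out of reach is approached as far as the arm can. A call with a number of a shift or a turn outside -1 to 1 is refused whole. A call with a gripper value outside its range is refused whole. OPENING is the finger opening in mm, from 0 to 94, set as the call begins (- or left out, the last holds). The fingers move at their own pace and stop on an object; FORCE is the grip in N (left out, the last holds). Time passes only in rows, so rows that repeat a pose let the fingers close. It gives the time, the measured TCP pose, the force and the opening at its end, in the units of the state.
- get_state(): the state, without advancing time (a new reading comes with each control period).
- viewer.get_image(name): name is "side" or "top" or "wrist"; returns a dict with "color" (480x640x3 uint8, blue, green, red), "range_z" (480x640 float32, mm along the optical axis (not along the pixel's ray), 0 where there is no reading), "camera_matrix" (3x3 intrinsics, pixels), "T" (4x4, takes a point from camera to world coordinates); the wrist camera has in their place "mount" (4x4, takes a point from camera to tool coordinates, whose origin is the TCP and whose axes are the flange's). Camera axes: x right, y up, looking along -z (the intrinsics and any distortion apply to the point x, -y, -z); pixel columns grow to the right and rows downward; lengths in mm; the calibration is good to about 2 mm. A picture is of the moment at which its call begins: read the wrist's pose just before it.
- manip.hand_in(): hands the job in, once; it reports no verdict.
The state is a dict: "t": time; "q": joint angles; "qvel": joint speeds; "joint_torque": joint torques, N m; "position": TCP position; "eef_rot": TCP orientation; "ft_force": force on the tool from outside, world axes, zero at the start; "torque": the same for the moment, N m; "gripper_width": opening from 0.0 (shut) to 1.0 (fully open).
Only numpy, scipy, OpenCV 4.12 (cv2) and the standard library are available. Lean on these libraries where they do the work, as an engineer would, in place of code of your own. Each camera call takes 0.05 s, during which the arm holds its last target.

TASK

Lay out the parts on the bolted-down jig board ready for tacking: stand the round pipe upright on the middle of the round foot plate and the square tube upright on the middle of the square foot plate, square to that plate, then lay the round flange ring flat and centred on top of the pipe and the square cap plate flat, centred and square on top of the square tube. Lay the flat bar on the jig board midway between the two foot plates, in line with the board's long direction. Let go of everything and do not shift the fire brick or the hammer.

Things in the scene. Friction and masses are not known exactly. Their poses are not given: they have to be found in the camera images.
- jig: Grey painted steel jig board, fixed to the bench, 120 (x) x 320 (y) x 10 mm thick, long side along its y axis, which lies within 0.25 rad of left-right as seen from the robot. Origin at the centre of its underside, z up; its top is at z = 10 mm. Four small bolt heads 14 mm across and 4 mm high stand on it at x = +-50, y = +-45 mm.
- foot_round: Round steel foot plate, a disc 84 mm across and 6 mm thick, fixed on the jig board, at 110 mm from the board's middle towards one end (which end varies); a round hole 34 mm across goes through its middle. Origin at the centre of its underside, z up; its top is 6 mm above its origin (16 mm above the bench).
- foot_square: Square steel foot plate 80 x 80 x 6 mm, fixed on the jig board with its sides parallel to the board's, at the other end, also 110 mm from the middle; a square hole 30 x 30 mm with sides parallel to the plate's goes through its middle. Origin at the centre of its underside, z up; its top is 6 mm above its origin (16 mm above the bench).
- pipe: Loose round steel pipe stub, 48 mm outside and 40 mm inside diameter, 65 mm tall, about 0.26 kg, standing on the bench. Origin at the centre of its underside, z up along the pipe.
- square_tube: Loose square steel tube stub, 44 x 44 mm outside, 5 mm wall, 55 mm tall, about 0.34 kg, standing on the bench. Origin at the centre of its underside, z up along the tube, x and y square to its faces.
- flange: Loose round steel flange ring lying flat on the bench, 58 mm outside diameter, 28 mm hole, 14 mm thick, about 0.22 kg. Origin at the centre of its underside, z up.
- cap_plate: Loose square steel plate without a hole, lying flat on the bench, 54 x 54 x 14 mm, about 0.30 kg. Origin at the centre of its underside, z up, x and y square to its edges.
- flat_bar: Loose steel flat bar lying on the bench, 110 mm long (its x axis) x 25 mm wide (y) x 12 mm thick, about 0.26 kg. Origin at the centre of its underside, z up.
- brick: Bystander: loose fire brick 110 x 100 x 65 mm at the left of the jig board, to be left alone. Origin at the centre of its underside, z up.
- hammer: Bystander: loose hammer 260 mm long with a wooden handle lying along its x axis (head towards +x), at the right of the jig board, to be left alone.
Things that resemble listed ones, but are neither listed nor needed, are in the scene too. What is shaped like the square_tube but brown or turquoise is not meant. Leave any brown look-alike of the cap_plate alone.

How it is judged (in metres and radians):
At the end, for the whole second after the job is handed in: Tubes within 10 mm of the middle of their foot plates, flange and cap within 8 mm of their tubes' axes, bar within 13 mm of the board's middle; each resting on its support (3 mm), level or upright to 0.08 rad; square parts and bar aligned to 0.21 rad; all released and at rest (horizontal distance between pipe and foot_round below 0.01 m and z of pipe in the frame of foot_round between 0.003 and 0.009 m and horizontal distance between square_tube and foot_square below 0.01 m and z of square_tube in the frame of foot_square between 0.003 and 0.009 m and horizontal distance between flange and pipe below 0.008 m and z of flange in the frame of pipe between 0.062 and 0.068 m and horizontal distance between cap_plate and square_tube below 0.008 m and z of cap_plate in the frame of square_tube between 0.052 and 0.058 m and (angle between the x axis of square_tube and the x axis of foot_square, either way round below 0.21 rad or angle between the x axis of square_tube and the y axis of foot_square, either way round below 0.21 rad) and (angle between the x axis of cap_plate and the x axis of square_tube, either way round below 0.21 rad or angle between the x axis of cap_plate and the y axis of square_tube, either way round below 0.21 rad) and x of flat_bar in the frame of jig between -0.013 and 0.013 m and y of flat_bar in the frame of jig between -0.013 and 0.013 m and z of flat_bar in the frame of jig between 0.007 and 0.013 m and angle between the x axis of flat_bar and the y axis of jig, either way round below 0.21 rad and angle between each of pipe, square_tube, flange, cap_plate, flat_bar's own z axis and vertical below 0.08 rad and linear speed of each of pipe, square_tube, flange, cap_plate, flat_bar below 0.01 m/s and angular speed of each of pipe, square_tube, flange, cap_plate, flat_bar below 0.1 rad/s); the robot touches nothing.
It fails at once if the fire brick or the hammer is shifted by more than 20 mm (distance of any of brick, hammer from where it was at the start of the episode above 0.02 m).
It also fails if it takes over 115 s, if anything falls off the work surface, if the arm or the gripper's body presses on something with over 40 N, if the wrist force passes 120 N, or if a joint passes its speed limit or range.

## Working session

There is one attempt and no reset: what is moved stays moved. The work goes in short steps, Python scripts to look and compute and a shell command to move; the robot and the scene stay as the last step left them, time stands still between calls to the robot, and variables do not carry over. Pictures are saved under pics/ and viewed, and the job is handed in when it is done.

```bash
ls; mkdir -p pics; cat > snap.py <<'E'
import cv2,sys,numpy as np,pickle
from rig import get_state,viewer
def snap(cam,tag):
    s=get_state(); im=viewer.get_image(cam); cv2.imwrite(f'pics/{tag}.png',im['color']); 
    pickle.dump((s,{k:im[k] for k in im}),open(f'pics/{tag}.pkl','wb')); return s,im
E
python3 - <<'E'
from snap import *
for c in('top','side','wrist'):
    s,im=snap(c,c+'0'); print(c,im['camera_matrix'].tolist(),im.keys()); print(im.get('T',im.get('mount')).round(3).tolist())
print(s)
E
```

```text
pics
top [[501.5696360653118, 0.0, 324.93074843066483], [0.0, 501.5696360653118, 244.51647196734007], [0.0, 0.0, 1.0]] dict_keys(['color', 'range_z', 'camera_matrix', 'T'])
[[-0.006, 0.985, -0.171, 313.395], [-1.0, -0.005, 0.003, -1.237], [0.002, 0.171, 0.985, 1061.922], [0.0, 0.0, 0.0, 1.0]]
side [[443.4034131612616, 0.0, 323.10379035166136], [0.0, 443.4034131612616, 239.57311957369552], [0.0, 0.0, 1.0]] dict_keys(['color', 'range_z', 'camera_matrix', 'T'])
[[-0.998, 0.016, -0.068, 440.15], [-0.066, -0.533, 0.843, 826.128], [-0.022, 0.846, 0.533, 576.636], [0.0, 0.0, 0.0, 1.0]]
wrist [[397.70180254728564, 0.0, 325.6490386370341], [0.0, 397.70180254728564, 239.57666575420342], [0.0, 0.0, 1.0]] dict_keys(['color', 'range_z', 'camera_matrix', 'mount'])
[[-0.001, 0.959, 0.284, 85.51], [1.0, 0.001, 0.001, 1.031], [0.0, 0.284, -0.959, -162.135], [0.0, 0.0, 0.0, 1.0]]
{'t': 0.1, 'q': array([-73.30895969,  23.94451094,  -0.59191788,  92.48159843,
         0.26841287,  63.6378523 ,  -3.03791567]), 'qvel': array([-8.81716708e-05, -1.37767560e-01,  7.70951556e-02, -1.39367401e-01,
       -1.10201591e-01,  2.68770572e-02, -4.64065129e-03]), 'joint_torque': array([ 1.28257492e-03, -8.52594924e+01,  6.40155673e-01, -4.26694608e+01,
       -4.87648859e-02,  1.64064474e-02,  1.05131508e-04]), 'position': array([204.07492244, 590.40726618, 221.89237186]), 'eef_rot': array([-1.79937518e+02,  3.45775131e-03,  1.60931476e+02]), 'ft_force': array([-0.5268508 , -0.15475933,  0.40039563]), 'torque': array([-0.02390869, -0.0450451 ,  0.03157153]), 'gripper_width': 1.001734750947619}
```

View pics/top0.png

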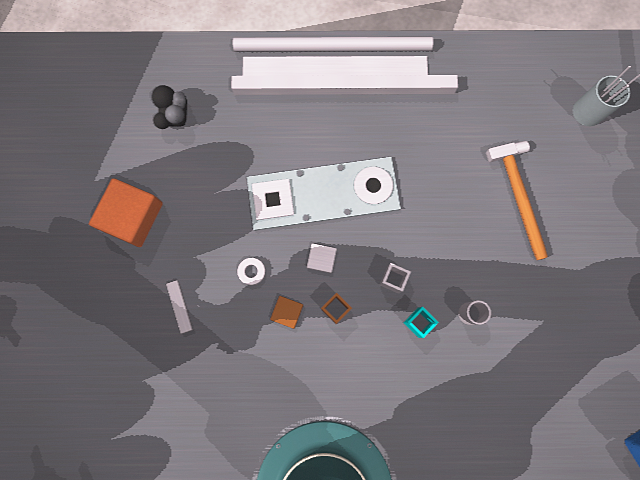

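View pics/side0.png

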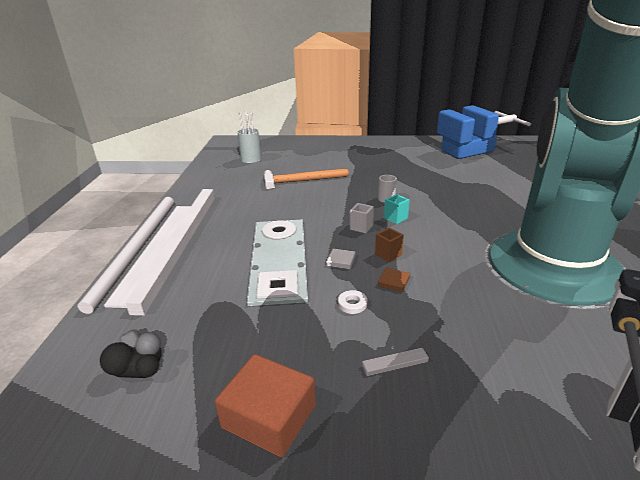

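View pics/wrist0.png

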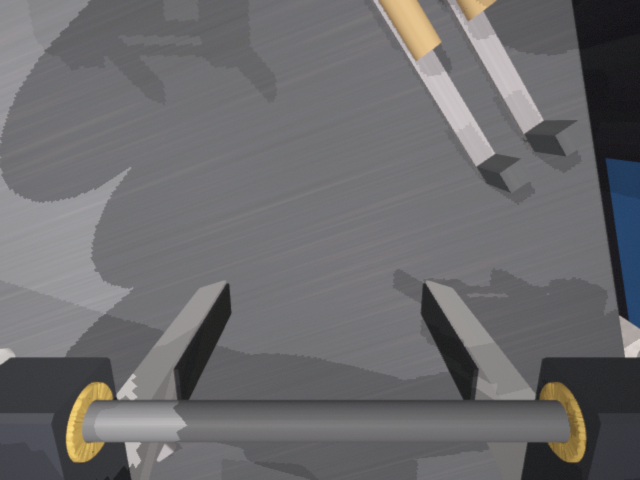

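The top view shows everything:

| Item | Pixel position (top view) |
|---|---|
| Brick | (125,212) |
| Hammer | (515,200) |
| Flat bar | (179,306) |
| Flange | (251,271) |
| Grey cap | (321,258) |
| Grey square tube | (396,277) |
| Pipe | (475,312) |
| Square foot | (272,199) |
| Round foot | (373,185) |

The brown and turquoise look-alikes are to be left alone. Next I measure the parts by height.

```bash
cat > meas.py <<'E'
import cv2,numpy as np,pickle
from scipy.spatial.transform import Rotation as Ro
def load(tag):
    s,im=pickle.load(open(f'pics/{tag}.pkl','rb'))
    if 'T' in im: T=im['T']
    else:
        W=np.eye(4);W[:3,:3]=Ro.from_euler('xyz',s['eef_rot'],degrees=True).as_matrix();W[:3,3]=s['position'];T=W@im['mount']
    return im['color'],im['range_z'],im['camera_matrix'],T
def onplane(px,K,T,z):
    px=np.atleast_2d(px).astype(float)
    d=np.c_[(px[:,0]-K[0,2])/K[0,0],-(px[:,1]-K[1,2])/K[1,1],-np.ones(len(px))]@T[:3,:3].T
    return (T[:3,3]+d*((z-T[2,3])/d[:,2])[:,None])
def cloud(rz,K,T):
    v,u=np.mgrid[:480,:640]
    P=np.stack([(u-K[0,2])/K[0,0]*rz,-(v-K[1,2])/K[1,1]*rz,-rz],-1)
    return P@T[:3,:3].T+T[:3,3]
def blobs(tag,zlo,zhi,amin=60,roi=None):
    c,rz,K,T=load(tag); P=cloud(rz,K,T)
    m=((P[...,2]>zlo)&(P[...,2]<zhi)&(rz>0)).astype(np.uint8)
    n,L,st,ce=cv2.connectedComponentsWithStats(m)
    out=[]
    for i in range(1,n):
        if st[i,4]<amin: continue
        mm=(L==i).astype(np.uint8)
        z=np.median(P[L==i][:,2])
        cs,_=cv2.findContours(mm,cv2.RETR_EXTERNAL,cv2.CHAIN_APPROX_NONE)
        q=onplane(max(cs,key=len)[:,0,:],K,T,z)[:,:2].astype(np.float32)
        r=cv2.minAreaRect(q)
        out.append((ce[i].round(),st[i,4],z,r))
    return out
if __name__=='__main__':
    import sys
    for b in blobs(sys.argv[1],float(sys.argv[2]),float(sys.argv[3])):
        print('px',b[0],'n',b[1],'z %.1f'%b[2],'c',np.round(b[3][0],1),'wh',np.round(b[3][1],1),'a %.1f'%b[3][2])
E
for r in "7 13" "13 20" "10 18" "45 58" "58 75"; do echo == $r; python3 meas.py top0 $r; done
```

```text
== 7 13
px [324. 193.] n 4459 z 9.4 c [6.103e+02 1.000e-01] wh [120.7 319.5] a 7.9
px [373. 185.] n 193 z 10.3 c [ 626.4 -108.5] wh [36.3 43.2] a 67.9
px [272. 199.] n 195 z 10.3 c [597.9 110.4] wh [41.  33.7] a 7.4
px [321. 258.] n 334 z 11.8 c [467.5   4.4] wh [53.8 54.1] a 78.3
px [254. 270.] n 153 z 11.5 c [444.1 144.5] wh [56.9 39.9] a 32.1
px [179. 307.] n 538 z 10.8 c [367.1 301.3] wh [110.   25.9] a 19.4
px [285. 312.] n 331 z 11.6 c [354.5  77.1] wh [54.3 53.9] a 69.6
px [324. 447.] n 2296 z 10.3 c [81.   0.5] wh [262.  107.3] a 89.6
== 13 20
px [333.  49.] n 450 z 17.1 c [946.1 -23.6] wh [ 10.7 449.2] a 0.1
px [401.  90.] n 63 z 17.0 c [ 844.1 -176.7] wh [85.   4.8] a 89.7
px [511. 180.] n 153 z 17.0 c [ 634.6 -410.5] wh [108.2  12.4] a 13.6
px [373. 185.] n 749 z 15.2 c [ 625.3 -108.4] wh [80.3 80.7] a 89.7
px [272. 199.] n 999 z 15.4 c [594.8 109. ] wh [84.8 82.5] a 5.4
px [528. 232.] n 169 z 16.8 c [ 520.3 -438.4] wh [122.9  12.3] a 15.0
px [320. 258.] n 286 z 14.2 c [467.2   4.4] wh [52.9 53.1] a 78.3
px [249. 267.] n 156 z 14.2 c [445.7 155.8] wh [40.1 55.1] a 28.9
px 
[... 1666 characters left out ...]
  9.8 109.2] a 67.3
px [395. 277.] n 217 z 53.4 c [ 421.  -146.6] wh [44.3 45.7] a 66.6
px [336. 307.] n 199 z 53.7 c [360.1 -25.3] wh [43.6 42.4] a 44.6
px [422. 322.] n 232 z 53.4 c [ 330.9 -196. ] wh [44.6 45.4] a 45.8
== 58 75
px [160.  93.] n 158 z 61.2 c [817.2 345. ] wh [32.9 30.7] a 19.7
px [594. 105.] n 175 z 66.4 c [ 785.3 -580.1] wh [68.9 37.2] a 37.1
px [172. 111.] n 133 z 61.1 c [776.  318.7] wh [28.  28.8] a 39.4
px [121. 210.] n 2523 z 64.0 c [560.3 410.6] wh [101.7 109.2] a 66.6
px [477. 312.] n 170 z 63.1 c [ 349.7 -305.2] wh [45.5 47.3] a 86.5
px [635. 447.] n 61 z 70.9 c [  94.6 -583.9] wh [15.  37.6] a 83.5
px [324. 462.] n 312 z 63.9 c [65.   0.6] wh [151.3  46. ] a 89.6
```

```bash
cat > go.py <<'E'
import sys,numpy as np
from rig import get_state
from scipy.spatial.transform import Rotation as Ro
s=get_state();R=Ro.from_euler('xyz',s['eef_rot'],degrees=True).as_matrix()
print('t %.2f'%s['t'],'pos',s['position'].round(1),'rot',s['eef_rot'].round(2),'F',s['ft_force'].round(1),'w %.1f'%(s['gripper_width']*94),'q7 %.1f'%s['q'][6])
for a in sys.argv[1:]:
    x,y,z,w=map(float,a.split(','))
    d=R.T@(np.array([x,y,z])-s['position'])
    dw=(w-s['eef_rot'][2]+180)%360-180
    print(a,'->',(d/200).round(4),'turn',round(-dw/30,3))
E
python3 go.py 367,301,150,-161
```

```text
t 0.15 pos [204.1 590.5 222. ] rot [-1.7995e+02  1.0000e-02  1.6093e+02] F [ 0.7  1.  -0.2] w 93.8 q7 -3.0
367,301,150,-161 -> [-1.2425 -1.1015  0.3611] turn -1.269
```

```bash
python3 -m inch '[[[-0.25,-0.22,0.05,-0.3],[-0.5,-0.45,0.1,-0.6],[-0.75,-0.68,0.15,-0.9],[-1,-0.9,0.2,-1],[-1,-0.9,0.2,-1],[-1,-0.9,0.2,-1]]]' 94 30; python3 go.py 367,301,150,-161
```

```text
t: 0.9
position: [335.1, 353.6, 182.1]
eef_rot: [-179.9, -0.0, -169.2]
ft_force: [-0.3, 0.4, 0.1]
gripper_width: 1.0
t 0.90 pos [335.1 353.6 182.1] rot [-1.7993e+02 -3.0000e-02 -1.6923e+02] F [-0.3  0.4  0.1] w 94.0 q7 50.5
367,301,150,-161 -> [-0.1077 -0.2879  0.1607] turn -0.274
```

```bash
python3 -m inch '[[[-0.1077,-0.2879,0.16,-0.274],[-0.1077,-0.2879,0.16,-0.274],[-0.1077,-0.2879,0.16,-0.274],[-0.1077,-0.2879,0.16,-0.274]]]'; python3 -c "
from snap import *
snap('wrist','w1')"; python3 meas.py w1 7 16; python3 go.py 367,301,19,-161
```

```text
t: 1.4
position: [366.5, 302.5, 150.6]
eef_rot: [-180.0, -0.0, -161.0]
ft_force: [-0.8, 0.7, -0.4]
gripper_width: 1.0
px [ 39. 118.] n 5882 z 13.8 c [352.1  80.2] wh [56.4 55.9] a 69.4
px [323. 227.] n 4268 z 11.8 c [365.1 301.9] wh [109.6  24.8] a 18.8
px [117. 256.] n 3334 z 13.6 c [437.3 154.1] wh [56.9 60. ] a 51.6
px [ 44. 346.] n 1684 z 9.7 c [542.7 112. ] wh [24.1 83.3] a 8.6
px [371. 396.] n 134 z 10.5 c [494.2 392.2] wh [ 9.5 22.5] a 19.0
px [304. 451.] n 154 z 12.2 c [572.8 353.6] wh [ 6.1 34.9] a 66.7
t 1.45 pos [366.5 302.4 150.6] rot [-1.7997e+02 -1.0000e-02 -1.6094e+02] F [-0.6 -0.3  0.5] w 94.0 q7 66.1
367,301,19,-161 -> [-2.000e-04 -7.100e-03  6.578e-01] turn 0.002
```

View pics/w1.png

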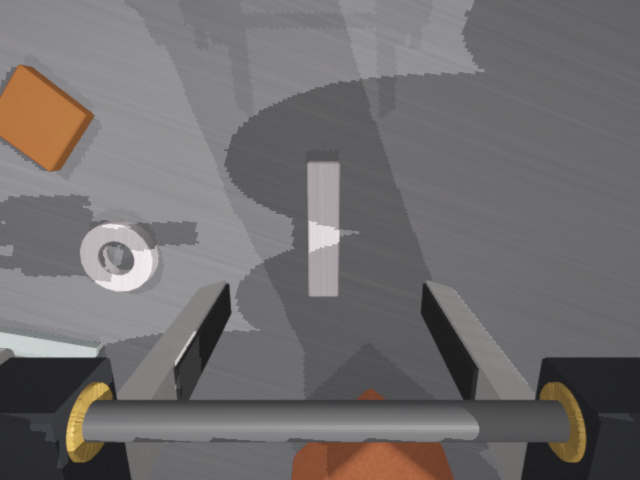

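The bar sits between the jaws at (323,227) and lines up with the tool. The wrist and top views agree to about 2 mm, so I descend.

```bash
python3 -m inch '[[[-0.005,0,0.25,0],[-0.005,0,0.5,0],[-0.005,0,0.653,0],[-0.005,0,0.653,0],[-0.005,0,0.653,0]]]' 94 30; python3 -m inch '[[[0,0,0,0],[0,0,0,0],[0,0,0,0],[0,0,0,0],[0,0,0,0],[0,0,0,0]]]' 10 30;python3 go.py 367,301,160,-131
```

```text
t: 2.08
position: [367.2, 303.5, 20.1]
eef_rot: [-180.0, 0.0, -160.9]
ft_force: [0.7, -0.2, 0.4]
gripper_width: 0.999
t: 2.82
position: [367.2, 303.5, 20.1]
eef_rot: [-180.0, -0.0, -160.9]
ft_force: [0.4, -0.1, -0.1]
gripper_width: 0.398
t 2.83 pos [367.2 303.5  20.1] rot [-179.98   -0.   -160.9 ] F [ 0.4 -0.1 -0.1] w 37.4 q7 66.3
367,301,160,-131 -> [ 0.0049 -0.0117 -0.6996] turn -0.997
```

```bash
python3 -m inch '[[[0,0,0,0],[0,0,0,0],[0,0,0,0],[0,0,-0.1,0],[0,0,-0.4,0],[0,0,-0.6,0.3],[0,0,-0.6,0.6],[0,0,-0.6,0.9],[0,0,-0.6,1],[0,0,-0.6,1]]]' 10 30;python3 go.py 500,150,120,98
```

```text
t: 4.08
position: [366.9, 303.6, 139.9]
eef_rot: [-180.0, -0.0, 169.2]
ft_force: [-0.8, 0.4, -3.0]
gripper_width: 0.264
t 4.08 pos [366.9 303.6 139.9] rot [-1.7997e+02 -1.0000e-02  1.6915e+02] F [-0.8  0.4 -3. ] w 24.8 q7 37.9
500,150,120,98 -> [-0.7983 -0.6288  0.0998] turn 2.372
```

```bash
python3 -m inch '[[[-0.25,-0.2,0,0.33],[-0.5,-0.4,0,0.66],[-0.8,-0.6288,0,1],[-0.8,-0.6288,0,1],[-0.8,-0.6288,0,1]]]' ;python3 go.py 610,0,140,98
```

```text
t: 4.7
position: [500.5, 149.3, 139.7]
eef_rot: [-179.9, -0.0, 139.2]
ft_force: [-0.0, -0.0, -3.2]
gripper_width: 0.261
t 4.70 pos [500.5 149.3 139.7] rot [-179.94   -0.    139.17] F [-0.  -0.  -3.2] w 24.6 q7 36.1
610,0,140,98 -> [-0.9021 -0.2069 -0.0015] turn 1.372
```

```bash
python3 -m inch '[[[-0.3,-0.07,-0.1,0.33],[-0.6,-0.14,-0.2,0.66],[-0.9021,-0.2069,-0.3,1],[-0.9021,-0.2069,-0.3,1],[-0.9021,-0.2069,-0.3,1]]]' ; python3 -m inch '[[[0,0,0,0.372],[0,0,0,0.372],[0,0,0,0.372]]]'; python3 -c "
from snap import *
snap('wrist','w2')"; for r in "6 14" "13 20"; do  python3 meas.py w2 $r; done; python3 go.py 610,0,32,98
```

```text
t: 5.32
position: [609.5, 1.5, 199.2]
eef_rot: [-179.9, -0.0, 109.3]
ft_force: [-0.2, 1.2, -3.7]
gripper_width: 0.262
t: 5.7
position: [609.0, 2.9, 198.9]
eef_rot: [-179.9, -0.0, 98.5]
ft_force: [0.2, -0.1, -3.7]
gripper_width: 0.263
px [146.  22.] n 1351 z 13.2 c [442.6 139.5] wh [58.9 31.8] a 8.5
px [330. 162.] n 19762 z 9.9 c [605.1  32.1] wh [119.6 255.5] a 7.9
px [39. 87.] n 2740 z 13.3 c [355.9  78. ] wh [55.1 58.2] a 69.3
px [585. 231.] n 2007 z 9.9 c [843.    5.3] wh [  8.3 324.3] a 0.0
px [330.  93.] n 1541 z 10.9 c [594.3 109.9] wh [32.5 31.9] a 8.5
px [171. 193.] n 2183 z 13.4 c [467.8   5.6] wh [55.3 55.4] a 77.9
px [ 66. 202.] n 358 z 10.1 c [374.7 -24. ] wh [34.3 61.7] a 1.4
px [ 30. 215.] n 103 z 12.3 c [342.7 -32.9] wh [ 4.  24.5] a 43.6
px [634. 256.] n 91 z 6.5 c [899.6   9.8] wh [14.1 19.9] a 0.6
px [629. 286.] n 313 z 6.4 c [902.8 -19.1] wh [22.6 46.7] a 21.1
px [632. 323.] n 123 z 6.4 c [922.3 -55.3] wh [13.8 34.4] a 15.0
px [127. 322.] n 272 z 9.9 c [ 433.  -133.8] wh [28.6 54.4] a 32.6
px [615. 324.] n 92 z 6.4 c [906.5 -59.3] wh [11.2 30.3] a 48.2
px [605. 351
[... 1247 characters left out ...]
 54.1
px [381. 270.] n 138 z 13.8 c [665.1 -37.1] wh [13.1 12.9] a 8.5
px [125. 325.] n 255 z 16.4 c [ 432.5 -130.9] wh [24.4 50.4] a 38.0
px [298. 348.] n 95 z 16.0 c [ 598.5 -124.4] wh [ 4.  37.7] a 7.4
px [353. 349.] n 121 z 16.0 c [ 652.5 -116.9] wh [ 5.  38.9] a 9.5
px [ 38. 360.] n 291 z 16.5 c [ 345.4 -180.9] wh [10.1 43.9] a 44.1
px [103. 352.] n 90 z 18.0 c [ 409.9 -161.2] wh [ 3.7 28.3] a 66.6
px [ 59. 450.] n 246 z 16.6 c [ 360.2 -292.7] wh [21.  45.1] a 45.0
px [604. 461.] n 267 z 16.8 c [ 943.2 -215.9] wh [ 9.9 51.2] a 0.1
t 5.75 pos [609.2   2.5 199. ] rot [-1.7989e+02 -3.0000e-02  9.8480e+01] F [-0.1 -0.4 -3.7] w 24.4 q7 17.0
610,0,32,98 -> [-0.0134  0.0038  0.8351] turn 0.016
```

View pics/w2.png

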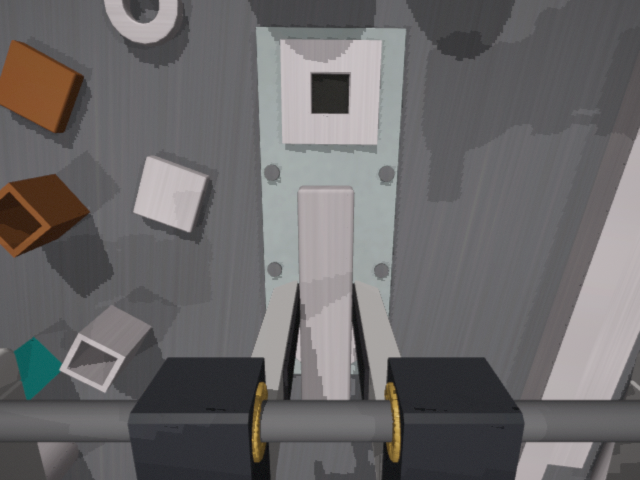

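```bash
python3 -m inch '[[[-0.02,0.003,0.25,0.02],[-0.02,0.003,0.5,0.02],[-0.02,0.003,0.7,0.02],[-0.02,0.003,0.78,0.02],[-0.02,0.003,0.82,0.02],[-0.02,0.003,0.82,0.02]]]' ;python3 go.py 609.9,-1.5,30.5,97.9
```

```text
t: 6.5
position: [610.5, -1.3, 35.8]
eef_rot: [-179.9, -0.0, 97.9]
ft_force: [-0.7, -0.2, -2.4]
gripper_width: 0.261
t 6.50 pos [610.5  -1.3  35.8] rot [-1.7994e+02 -3.0000e-02  9.7910e+01] F [-0.7 -0.2 -2.4] w 24.5 q7 22.2
609.9,-1.5,30.5,97.9 -> [-0.0006 -0.0033  0.0265] turn 0.0
```

```bash
python3 -m inch '[[[0,-0.003,0.015,0],[0,-0.003,0.027,0],[0,-0.003,0.027,0]]]' ; python3 -m inch '[[[0,0,0,0],[0,0,0,0],[0,0,0,0],[0,0,0,0],[0,0,-0.25,0],[0,0,-0.5,0],[0,0,-0.8,0],[0,0,-0.8,0],[0,0,-0.8,0]]]' 80;  python3 -c "
from snap import *
snap('wrist','w3')"; for r in "18 26" ; do  python3 meas.py w3 $r; done; python3 go.py 425,-145,180,66.6
```

```text
t: 6.88
position: [610.0, -1.3, 30.6]
eef_rot: [-180.0, -0.0, 97.9]
ft_force: [0.4, 0.1, -3.3]
gripper_width: 0.26
t: 8.0
position: [609.9, -1.2, 190.2]
eef_rot: [-179.9, -0.1, 97.9]
ft_force: [0.0, 0.1, -0.4]
gripper_width: 0.847
px [599. 234.] n 1641 z 22.0 c [843.2  12.9] wh [  8.1 222.4] a 0.0
px [326. 218.] n 3611 z 21.8 c [607.6   1.5] wh [ 24.7 109. ] a 8.0
px [ 49. 204.] n 436 z 22.1 c [373.7 -25.1] wh [64.  34.9] a 89.8
px [ 13. 218.] n 235 z 22.3 c [343.4 -32.3] wh [10.8 28.1] a 34.6
px [117. 330.] n 302 z 22.0 c [ 431.  -129.4] wh [21.3 48.3] a 45.1
px [ 88. 353.] n 79 z 21.4 c [ 402.5 -157.9] wh [ 8.1 14.6] a 65.8
px [ 21. 361.] n 143 z 21.3 c [ 336.8 -173.5] wh [10.9 20.8] a 47.2
t 8.05 pos [609.6  -1.2 189.6] rot [-1.7988e+02 -5.0000e-02  9.7930e+01] F [-0.3  0.7 -0.6] w 79.9 q7 17.4
425,-145,180,66.6 -> [-0.5848 -1.0133  0.0497] turn 1.044
```

View pics/w3.png

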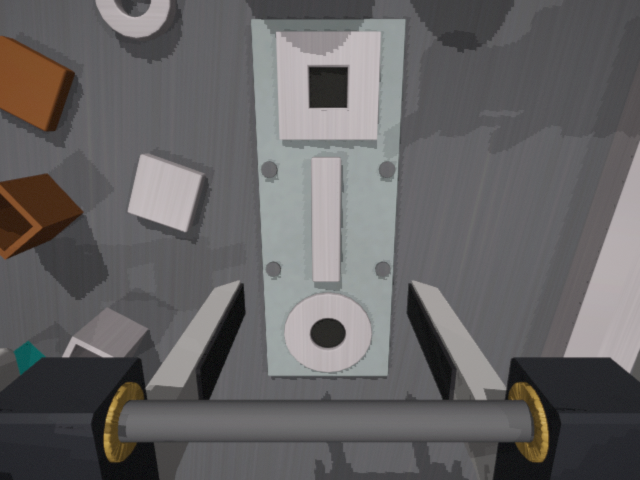

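The bar lies between the plates at (326,218) in the wrist view. I compare it with the bolts and feet in the same picture.

```bash
python3 meas.py w3 12.5 17.5 | grep -v "n [0-9][0-9] "; python3 - <<'E'
from meas import *
c,rz,K,T=load('w3');P=cloud(rz,K,T)
r=P[150:290,300:350];m=abs(r[...,2]-22)<1.5
print(r[m].mean(0), P[215,300],P[215,327])
E
```

```text
px [135.  18.] n 1631 z 13.9 c [442.  137.2] wh [56.3 26. ] a 7.9
px [328.  84.] n 9099 z 15.8 c [594.4 109.7] wh [80.  79.3] a 7.9
px [28. 84.] n 3982 z 13.9 c [354.9  78. ] wh [53.7 53.5] a 69.1
px [597. 223.] n 1079 z 15.0 c [842.9  17.4] wh [240.    5.8] a 90.0
px [164. 193.] n 3695 z 13.9 c [467.2   5.2] wh [53.8 53.8] a 77.9
px [269. 169.] n 198 z 13.8 c [554.  38.] wh [13.  12.9] a 33.7
px [387. 169.] n 205 z 13.8 c [652.6  52. ] wh [13.6 13.1] a 22.0
px [ 56. 199.] n 223 z 14.9 c [376.  -12.2] wh [19.1 47.7] a 23.2
px [ 19. 217.] n 130 z 15.2 c [342.8 -32.6] wh [ 5.5 24.8] a 44.9
px [273. 269.] n 165 z 13.8 c [566.6 -50.7] wh [12.7 13.7] a 6.0
px [382. 269.] n 160 z 13.9 c [665.1 -36.8] wh [13.1 12.8] a 56.2
px [328. 332.] n 4535 z 15.8 c [ 624.5 -107.5] wh [82.7 82.9] a 7.9
px [120. 326.] n 179 z 15.0 c [ 429.3 -126.8] wh [10.4 44.9] a 56.4
px [ 25. 356.] n 107 z 14.9 c [ 337.2 -172.6] wh [ 6.9 20.4] a 50.0
[607.37237335   3.4532132   21.86913604] [584.75732858   1.77500521  10.49797725] [607.94384188   7.5076661   21.33214002]
```

```bash
python3 -m inch '[[[-0.15,-0.25,0,0.33],[-0.3,-0.5,0,0.66],[-0.45,-0.75,0,1],[-0.58,-1,0,1],[-0.58,-1,0,1],[-0.58,-1,0,1]]]' 90; python3 -c "
from snap import *
snap('wrist','w4')"; for r in "47 58" "58 70" ; do  python3 meas.py w4 $r; done; python3 go.py 420,-146,170,66.6
```

```text
t: 8.8
position: [427.5, -143.3, 189.4]
eef_rot: [-179.8, 0.0, 67.9]
ft_force: [-0.0, 0.2, 0.7]
gripper_width: 0.957
px [179. 121.] n 2095 z 54.6 c [359.7 -25.2] wh [44.6 46.2] a 44.7
px [322. 240.] n 1541 z 54.7 c [ 420.3 -145.8] wh [45.9 44. ] a 65.8
px [252. 333.] n 1139 z 54.4 c [ 332.8 -196.5] wh [48.8 39.7] a 44.6
px [315. 444.] n 112 z 55.6 c [ 340.2 -323.8] wh [ 5.7 26.5] a 68.1
px [315. 448.] n 397 z 63.9 c [ 342.2 -320.8] wh [14.4 42.7] a 68.1
t 8.85 pos [ 427.9 -143.2  189.5] rot [-1.7983e+02  6.0000e-02  6.7980e+01] F [ 0.4 -0.2 -0. ] w 90.1 q7 1.4
420,-146,170,66.6 -> [-0.0278 -0.0309  0.0975] turn 0.046
```

View pics/w4.png

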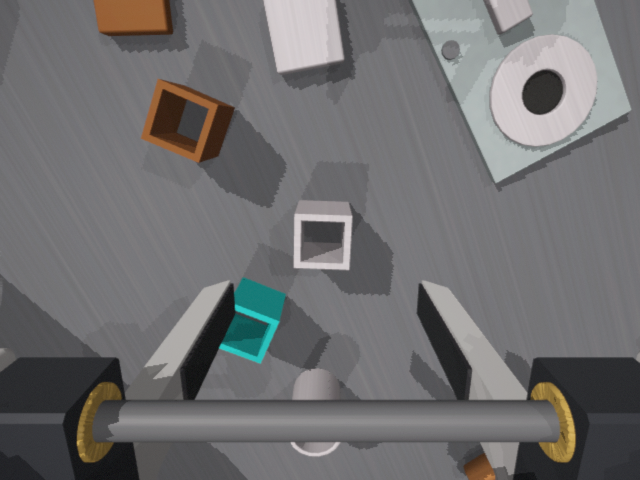

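The grey tube's top is at (322,240), square to the jaws. I descend onto it.

```bash
python3 go.py 422,-146.5,34,66;  python3 -m inch '[[[-0.026,-0.02,0.25,0.06],[-0.026,-0.02,0.5,0.06],[-0.026,-0.02,0.775,0.06],[-0.026,-0.02,0.775,0.06],[-0.026,-0.02,0.775,0.06]]]' 90 40; python3 -m inch '[[[0,0,0,0],[0,0,0,0],[0,0,0,0],[0,0,0,0],[0,0,0,0],[0,0,0,0]]]' 20;python3 go.py 594,110,160,98
```

```text
t 8.85 pos [ 427.9 -143.2  189.5] rot [-1.7983e+02  6.0000e-02  6.7980e+01] F [ 0.4 -0.2 -0. ] w 90.1 q7 1.4
422,-146.5,34,66 -> [-0.0256 -0.0186  0.7774] turn 0.066
t: 9.48
position: [422.5, -146.7, 35.8]
eef_rot: [-179.9, 0.1, 66.2]
ft_force: [-1.0, 0.2, 1.0]
gripper_width: 0.96
t: 10.22
position: [422.6, -146.7, 35.8]
eef_rot: [-179.9, 0.1, 66.2]
ft_force: [-0.5, -0.2, 4.0]
gripper_width: 0.469
t 10.22 pos [ 422.6 -146.7   35.8] rot [-1.7987e+02  6.0000e-02  6.6190e+01] F [-0.5 -0.2  4. ] w 44.1 q7 16.0
594,110,160,98 -> [ 1.5196  0.2646 -0.6231] turn -1.06
```

```bash
python3 -m inch '[[[0,0,0,0],[0,0,-0.05,0],[0,0,-0.25,0],[0,0,-0.5,0],[0.2,0,-0.62,0],[0.5,0.1,-0.62,-0.33],[0.8,0.2,-0.62,-0.66],[1,0.2646,-0.62,-1],[1,0.2646,-0.62,-1],[1,0.2646,-0.62,-1]]]' ;python3 go.py 596.8,109.8,100,97.9
```

```text
t: 11.48
position: [551.4, 14.1, 159.6]
eef_rot: [-179.8, 0.0, 96.1]
ft_force: [-0.3, -0.8, -3.3]
gripper_width: 0.469
t 11.47 pos [551.4  14.1 159.6] rot [-1.7981e+02  3.0000e-02  9.6080e+01] F [-0.3 -0.8 -3.3] w 44.1 q7 14.6
596.8,109.8,100,97.9 -> [0.4519 0.2772 0.2967] turn -0.061
```

```bash
python3 -m inch '[[[0.2,0.15,0,-0.061],[0.452,0.277,0,-0.061],[0.452,0.277,0.25,-0.061],[0.452,0.277,0.45,-0.061],[0.452,0.277,0.49,-0.061],[0.452,0.277,0.49,-0.061]]]' ;python3 go.py 596.8,109.8,52.3,97.9
```

```text
t: 12.22
position: [596.9, 109.0, 62.4]
eef_rot: [-179.8, 0.0, 97.8]
ft_force: [0.6, 0.3, -2.7]
gripper_width: 0.466
t 12.22 pos [596.9 109.   62.4] rot [-1.7984e+02  4.0000e-02  9.7820e+01] F [ 0.6  0.3 -2.7] w 43.8 q7 11.4
596.8,109.8,52.3,97.9 -> [0.0041 0.0001 0.0503] turn -0.003
```

```bash
python3 -m inch '[[[0.004,0,0.03,0],[0.004,0,0.05,0],[0.004,0,0.05,0]]]' ; python3 -m inch '[[[0,0,0,0],[0,0,0,0],[0,0,0,0],[0,0,-0.25,0],[0,0,-0.5,0],[0,0,-0.7,0],[0,0,-0.7,0],[0,0,-0.7,0]]]' 90;  python3 -c "
from snap import *
snap('wrist','w5')"; for r in "66 77" "13 18"; do  python3 meas.py w5 $r; done; python3 go.py 468,4,180,78
```

```text
t: 12.6
position: [596.8, 109.8, 52.5]
eef_rot: [-179.8, 0.0, 97.8]
ft_force: [0.4, 1.1, -2.4]
gripper_width: 0.466
t: 13.6
position: [596.8, 110.0, 191.9]
eef_rot: [-179.8, 0.0, 97.8]
ft_force: [-0.3, 0.4, -0.3]
gripper_width: 0.955
px [326. 239.] n 1543 z 70.8 c [594.8 110.3] wh [44.1 44.2] a 7.8
px [149. 147.] n 2425 z 14.0 c [439.5 153.5] wh [56.4 56.2] a 7.8
px [601. 254.] n 854 z 15.5 c [842.8 105.1] wh [191.9   6.2] a 89.9
px [325. 210.] n 4177 z 15.9 c [594.3 109.6] wh [80.  80.3] a 7.9
px [ 50. 219.] n 3156 z 14.0 c [354.1  78.6] wh [54.  53.7] a 69.2
px [329. 236.] n 200 z 15.6 c [595.8 102.7] wh [33.8 21. ] a 7.8
px [167. 305.] n 1666 z 14.0 c [461.1   6.7] wh [53.9 41.8] a 77.9
px [272. 290.] n 146 z 13.9 c [554.   38.2] wh [13.1 13.1] a 7.9
px [379. 290.] n 138 z 14.0 c [652.4  51.9] wh [13.  13.1] a 7.9
px [ 76. 313.] n 201 z 15.4 c [374.3  -8.9] wh [ 5.8 43.9] a 45.0
px [275. 374.] n 120 z 13.9 c [566.2 -50.3] wh [13.  12.7] a 7.9
px [376. 374.] n 116 z 14.0 c [664.9 -36.4] wh [12.  12.6] a 7.9
px [325. 397.] n 188 z 15.2 c [618.7 -68.5] wh [45.4  7.1] a 7.9
px [326. 450.] n 1020 z 15.9 c [ 628.1 -136.6] wh [74.3 24.8] a 8.0
t 13.65 pos [596.6 110.  191.5] rot [-1.7977e+02  4.0000e-02  9.7830e+01] F [-0.9 -0.1  0. ] w 90.4 q7 7.1
468,4,180,78 -> [-0.4375 -0.7091  0.0607] turn 0.661
```

View pics/w5.png

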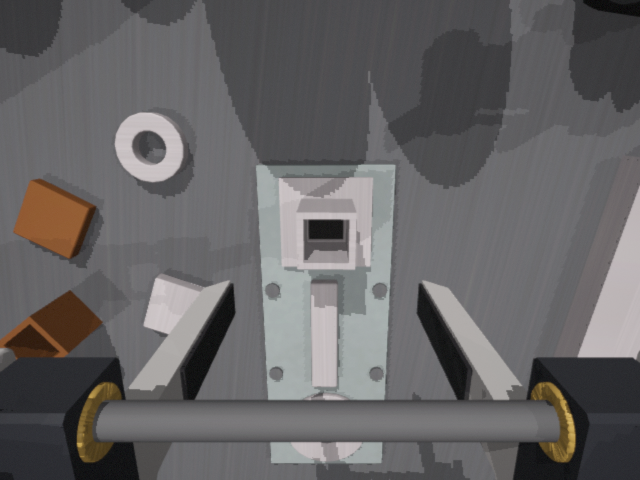

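The tube stands on the square foot within 1 mm, at (326,239). Next is the cap.

```bash
python3 go.py 469.5,4.7,140,78; python3 -m inch '[[[-0.14,-0.23,0,0.3],[-0.28,-0.47,0,0.66],[-0.43,-0.70,0,0.66],[-0.43,-0.70,0.25,0.66],[-0.43,-0.70,0.25,0.66]]]' 90 40; python3 -c "
from snap import *
snap('wrist','w6')"; for r in "12 17" ; do  python3 meas.py w6 $r; done; python3 go.py 469.5,4.7,20,78
```

```text
t 13.65 pos [596.6 110.  191.5] rot [-1.7977e+02  4.0000e-02  9.7830e+01] F [-0.9 -0.1  0. ] w 90.4 q7 7.1
469.5,4.7,140,78 -> [-0.4349 -0.7004  0.2606] turn 0.661
t: 14.28
position: [467.4, 5.3, 140.0]
eef_rot: [-179.5, 0.3, 78.0]
ft_force: [0.1, -0.4, 1.0]
gripper_width: 0.954
px [242.  38.] n 4358 z 13.8 c [438.5 148.6] wh [49.  56.7] a 77.8
px [465.  70.] n 6311 z 15.8 c [594. 109.] wh [81.2 80.2] a 7.9
px [510.  41.] n 429 z 15.4 c [607.3 111.2] wh [12.2 34.2] a 7.8
px [578. 121.] n 335 z 13.7 c [652.3  51.9] wh [13.8 13.5] a 23.3
px [501. 198.] n 364 z 14.7 c [596.3   0.8] wh [112.6  21.6] a 87.4
px [156. 173.] n 5440 z 13.9 c [354.2  78. ] wh [53.7 53.5] a 69.2
px [438. 170.] n 291 z 13.8 c [553.4  38.3] wh [13.6 12.9] a 82.2
px [329. 237.] n 4784 z 13.8 c [466.4   5.2] wh [53.6 53.7] a 78.0
px [599. 238.] n 268 z 13.7 c [664.4 -36.7] wh [12.5 15.1] a 78.1
px [207. 273.] n 100 z 14.5 c [368.3  -3.2] wh [ 3.2 26.6] a 43.9
px [469. 280.] n 235 z 13.7 c [565.8 -50.6] wh [13.6 13.5] a 3.8
px [549. 324.] n 5563 z 15.7 c [ 623.  -102.8] wh [83.4 76.6] a 8.9
px [234. 458.] n 284 z 14.4 c [ 329.8 -180.4] wh [34.5 63.2] a 89.4
t 14.32 pos [468.7   5.4 141.5] rot [-179.63    0.25   78.01] F [ 0.  -0.5 -0.5] w 89.9 q7 -3.1
469.5,4.7,20,78 -> [1.000e-04 8.600e-03 6.073e-01] turn 0.0
```

```bash
python3 -m inch '[[[0,0.004,0.25,0],[0,0.004,0.5,0],[0,0.004,0.605,0],[0,0.004,0.605,0],[0,0.004,0.605,0]]]' 90 40; python3 -m inch '[[[0,0,0,0],[0,0,0,0],[0,0,0,0],[0,0,0,0],[0,0,0,0],[0,0,0,0]]]' 30;python3 go.py 597,110,180,98
```

```text
t: 14.95
position: [469.5, 5.1, 21.6]
eef_rot: [-179.7, 0.2, 78.0]
ft_force: [-0.1, 0.8, -0.1]
gripper_width: 0.953
t: 15.7
position: [469.5, 5.1, 21.7]
eef_rot: [-179.7, 0.2, 78.0]
ft_force: [-2.1, 0.9, 5.3]
gripper_width: 0.568
t 15.70 pos [469.5   5.1  21.7] rot [-179.67    0.22   78.03] F [-2.1  0.9  5.3] w 53.4 q7 7.4
597,110,180,98 -> [ 0.6421  0.5105 -0.7968] turn -0.666
```

```bash
python3 -m inch '[[[0,0,0,0],[0,0,-0.05,0],[0,0,-0.3,0],[0,0,-0.6,0],[0.2,0.15,-0.797,-0.2],[0.45,0.35,-0.797,-0.5],[0.642,0.51,-0.797,-0.666],[0.642,0.51,-0.797,-0.666],[0.642,0.51,-0.797,-0.666]]]' ;python3 go.py 597,110.9,102,97.9
```

```text
t: 16.82
position: [596.4, 109.2, 180.0]
eef_rot: [-179.6, 0.1, 97.9]
ft_force: [-0.4, -0.2, -2.6]
gripper_width: 0.571
t 16.82 pos [596.4 109.2 180. ] rot [-1.7956e+02  1.4000e-01  9.7940e+01] F [-0.4 -0.2 -2.6] w 53.6 q7 8.5
597,110.9,102,97.9 -> [0.009  0.0071 0.3899] turn 0.001
```

```bash
python3 -m inch '[[[0.009,0.005,0.2,0],[0.009,0.005,0.35,0],[0.009,0.005,0.385,0],[0.009,0.005,0.385,0],[0.009,0.005,0.385,0]]]' ;python3 go.py 597,110.9,93.2,97.9
```

```text
t: 17.45
position: [597.2, 110.8, 104.4]
eef_rot: [-179.7, 0.1, 97.9]
ft_force: [0.1, 0.7, -2.2]
gripper_width: 0.569
t 17.45 pos [597.2 110.8 104.4] rot [-1.7966e+02  1.3000e-01  9.7920e+01] F [ 0.1  0.7 -2.2] w 53.5 q7 11.0
597,110.9,93.2,97.9 -> [ 0.0007 -0.0004  0.056 ] turn 0.001
```

```bash
python3 -m inch '[[[0,0,0.03,0],[0,0,0.056,0],[0,0,0.056,0]]]' ; python3 -m inch '[[[0,0,0,0],[0,0,0,0],[0,0,0,0],[0,0,0,0],[0,0,-0.25,0],[0,0,-0.5,0],[0,0,-0.5,0],[0,0,-0.5,0]]]' 90;  python3 -c "
from snap import *
snap('wrist','w7')"; for r in "79 92" "13 18"; do  python3 meas.py w7 $r; done; python3 go.py 350,-305,180,68
```

```text
t: 17.82
position: [597.1, 110.7, 93.0]
eef_rot: [-179.7, 0.1, 97.9]
ft_force: [-0.2, 1.0, -2.2]
gripper_width: 0.567
t: 18.82
position: [597.3, 111.1, 192.4]
eef_rot: [-179.6, 0.1, 97.9]
ft_force: [0.2, 0.2, -1.3]
gripper_width: 0.958
px [326. 245.] n 5487 z 84.8 c [595.  111.2] wh [53.6 54.4] a 7.8
px [149. 147.] n 2441 z 14.0 c [439.7 153.4] wh [57.  56.3] a 64.0
px [601. 255.] n 865 z 15.5 c [843.  105.9] wh [190.9   5.7] a 89.9
px [324. 203.] n 3173 z 15.9 c [594.3 109.7] wh [80.  79.7] a 7.9
px [ 51. 220.] n 3153 z 14.0 c [354.3  78.4] wh [53.6 53.8] a 69.1
px [272. 290.] n 144 z 13.9 c [554.1  38.6] wh [13.5 12.7] a 53.9
px [379. 291.] n 130 z 13.9 c [652.7  52.4] wh [12.7 13.3] a 51.6
px [ 78. 313.] n 191 z 15.4 c [374.1  -9. ] wh [ 6.2 43.5] a 44.2
px [275. 374.] n 117 z 13.9 c [566.5 -50.2] wh [13.5 13.3] a 37.5
px [375. 374.] n 114 z 14.0 c [664.6 -36.8] wh [12.9 12.8] a 69.4
px [325. 397.] n 183 z 15.3 c [619.2 -68.8] wh [43.5  6. ] a 8.2
px [326. 450.] n 1011 z 15.9 c [ 628.6 -136.7] wh [74.4 24.9] a 8.2
t 18.88 pos [597.1 111.1 191.9] rot [-1.7958e+02  1.3000e-01  9.7930e+01] F [-0.8  0.2  0.2] w 89.5 q7 8.1
350,-305,180,68 -> [-1.8901 -1.5101  0.0753] turn 0.998
```

View pics/w7.png

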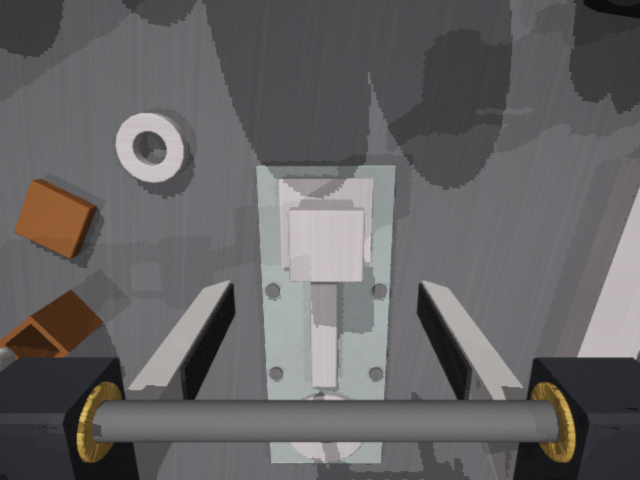

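The cap is centred on the tube at (326,245), within 1 mm. Next is the pipe.

```bash
python3 -m inch '[[[-0.25,-0.2,0,0],[-0.5,-0.4,0,0],[-0.75,-0.6,0,0],[-1,-0.8,0,0],[-1,-0.8,0,0]]]' 90 30;  python3 -m inch '[[[-0.25,-0.2,0,0],[-0.5,-0.4,0,0],[-0.75,-0.6,0,0],[-0.88,-0.7,0,0],[-0.88,-0.7,0,0],[-0.88,-0.7,0,0]]]'; python3 -c "
from snap import *
snap('wrist','w8')"; for r in "57 70" ; do  python3 meas.py w8 $r; done; python3 go.py 352,-305,42,98
```

```text
t: 19.5
position: [463.7, -112.2, 193.0]
eef_rot: [-179.5, 0.1, 97.6]
ft_force: [0.5, 0.3, -0.2]
gripper_width: 0.955
t: 20.25
position: [348.7, -304.4, 194.0]
eef_rot: [-179.4, 0.1, 97.7]
ft_force: [-0.2, -0.1, -0.7]
gripper_width: 0.956
px [329. 238.] n 1142 z 64.4 c [ 348.  -305.1] wh [46.8 48.6] a 7.8
t 20.30 pos [ 348.9 -304.2  194.1] rot [-1.7945e+02  9.0000e-02  9.7710e+01] F [-0.2  0.4  1.1] w 90.0 q7 55.8
352,-305,42,98 -> [-0.0046  0.0222  0.7602] turn -0.01
```

View pics/w8.png

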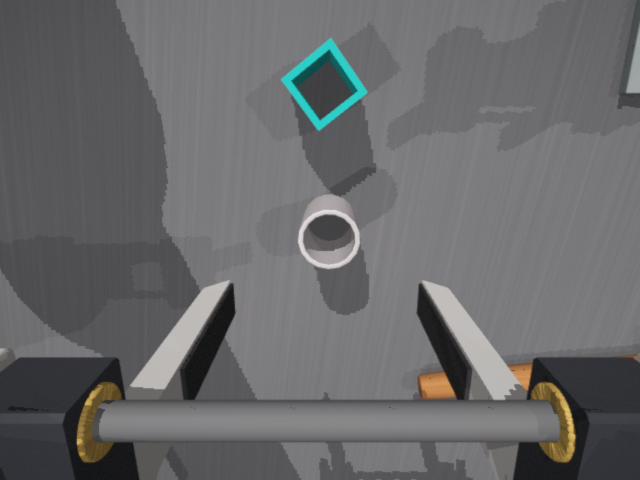

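The pipe's rim is centred at (329,238).

```bash
python3 -m inch '[[[-0.004,0.007,0.25,0],[-0.004,0.007,0.5,0],[-0.004,0.007,0.75,0],[-0.004,0.007,0.76,0],[-0.004,0.007,0.76,0]]]' 90 40; python3 -m inch '[[[0,0,0,0],[0,0,0,0],[0,0,0,0],[0,0,0,0],[0,0,0,0],[0,0,0,0]]]' 20;python3 go.py 627,-108,200,98
```

```text
t: 20.92
position: [349.7, -305.3, 43.3]
eef_rot: [-179.5, 0.1, 97.8]
ft_force: [0.9, 0.1, 0.2]
gripper_width: 0.958
t: 21.68
position: [349.8, -305.4, 43.4]
eef_rot: [-179.5, 0.1, 97.7]
ft_force: [-0.6, -0.0, 4.6]
gripper_width: 0.504
t 21.68 pos [ 349.8 -305.4   43.4] rot [-1.7949e+02  1.1000e-01  9.7740e+01] F [-0.6 -0.   4.6] w 47.4 q7 70.8
627,-108,200,98 -> [ 0.7896  1.4995 -0.7981] turn -0.009
```

```bash
python3 -m inch '[[[0,0,0,0],[0,0,-0.05,0],[0,0,-0.3,0],[0,0,-0.55,0],[0.1,0.25,-0.7,0],[0.25,0.5,-0.7,0],[0.4,0.75,-0.7,0],[0.55,1,-0.7,0],[0.55,1,-0.7,0]]]' ;python3 go.py 627,-108.4,180,98
```

```text
t: 22.8
position: [536.7, -165.3, 181.0]
eef_rot: [-179.4, 0.1, 98.1]
ft_force: [-1.5, -1.0, -4.2]
gripper_width: 0.506
t 22.80 pos [ 536.7 -165.3  181. ] rot [-1.7945e+02  1.1000e-01  9.8080e+01] F [-1.5 -1.  -4.2] w 47.6 q7 39.0
627,-108.4,180,98 -> [2.184e-01 4.870e-01 1.000e-04] turn 0.003
```

```bash
python3 -m inch '[[[0.1,0.25,0,0],[0.218,0.485,0,0],[0.218,0.485,0.2,0],[0.218,0.485,0.4,0],[0.218,0.485,0.54,0],[0.218,0.485,0.56,0],[0.218,0.485,0.56,0]]]' ;python3 go.py 627,-108.4,59.8,98
```

```text
t: 23.68
position: [625.7, -109.4, 69.1]
eef_rot: [-179.5, 0.1, 98.1]
ft_force: [-0.1, 0.7, -2.3]
gripper_width: 0.506
t 23.68 pos [ 625.7 -109.4   69.1] rot [-1.7947e+02  1.4000e-01  9.8060e+01] F [-0.1  0.7 -2.3] w 47.6 q7 36.9
627,-108.4,59.8,98 -> [0.0042 0.0075 0.0462] turn 0.002
```

```bash
python3 -m inch '[[[0.004,0.007,0.03,0],[0.004,0.007,0.046,0],[0.004,0.007,0.046,0]]]' ; python3 -m inch '[[[0,0,0,0],[0,0,0,0],[0,0,0,0],[0,0,0,0],[0,0,-0.25,0],[0,0,-0.5,0],[0,0,-0.65,0],[0,0,-0.65,0],[0,0,-0.65,0]]]' 90;  python3 -c "
from snap import *
snap('wrist','w9')"; for r in "75 87" "12 18"; do  python3 meas.py w9 $r; done; python3 go.py 442,153.5,180,98
```

```text
t: 24.05
position: [626.9, -108.4, 59.9]
eef_rot: [-179.5, 0.1, 98.1]
ft_force: [0.3, 0.0, -3.1]
gripper_width: 0.507
t: 25.18
position: [627.8, -107.7, 189.2]
eef_rot: [-179.4, 0.1, 98.1]
ft_force: [0.4, 0.2, -1.1]
gripper_width: 0.962
px [326. 246.] n 1230 z 80.5 c [ 625.  -108.6] wh [46.6 48.7] a 8.1
px [262.  26.] n 277 z 13.9 c [554.3  37.8] wh [13.1 13.1] a 7.9
px [392.  26.] n 281 z 13.8 c [652.9  51.6] wh [13.4 13.3] a 22.8
px [27. 77.] n 427 z 15.0 c [374.3 -24.5] wh [34.7 62.1] a 0.0
px [589. 197.] n 1481 z 14.9 c [843.1 -72.7] wh [  6.  277.4] a 0.0
px [266. 147.] n 218 z 13.9 c [566.5 -51.2] wh [13.3 12.9] a 8.0
px [387. 147.] n 220 z 13.8 c [665.5 -37.2] wh [13.3 12.9] a 8.1
px [326. 207.] n 3302 z 15.8 c [ 624.4 -102.3] wh [82.6 71.9] a 6.3
px [326. 239.] n 299 z 15.5 c [ 626.4 -120.9] wh [36.9 17.9] a 6.6
px [ 14. 266.] n 226 z 14.9 c [ 350.5 -194.9] wh [48.4 24.5] a 89.7
px [354. 463.] n 119 z 15.0 c [ 690.5 -363.4] wh [25.7  7.9] a 13.1
t 25.23 pos [ 627.6 -107.7  188.9] rot [-1.794e+02  1.200e-01  9.806e+01] F [-0.5 -0.3 -1.2] w 89.9 q7 32.7
442,153.5,180,98 -> [ 1.4235 -0.735   0.0492] turn 0.002
```

View pics/w9.png

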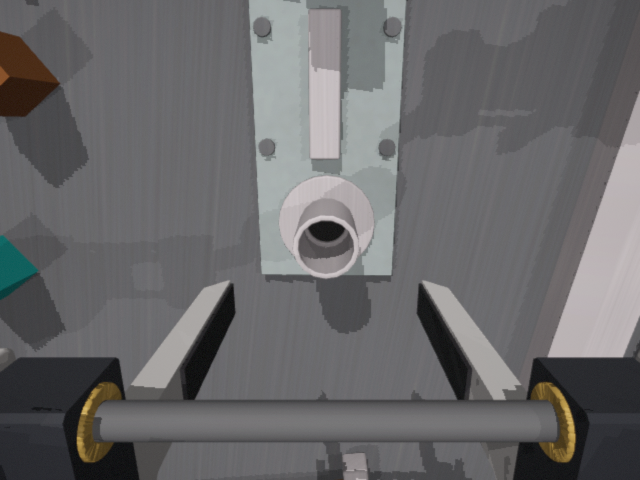

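The pipe is centred on the round foot at (326,246). The flange is last.

```bash
python3 -m inch '[[[0.27,-0.15,0,0],[0.54,-0.3,0,0],[0.8,-0.45,0,0],[1,-0.6,0,0],[1,-0.6,0,0]]]' 94 40;  python3 -m inch '[[[0.25,-0.07,0,0],[0.42,-0.135,0.1,0],[0.42,-0.135,0.2,0],[0.42,-0.135,0.2,0]]]'; python3 -c "
from snap import *
snap('wrist','w10')"; for r in "12 16" ; do  python3 meas.py w10 $r; done; python3 go.py 442,153.7,21,98
```

```text
t: 25.85
position: [478.4, 76.4, 188.9]
eef_rot: [-179.3, 0.0, 98.4]
ft_force: [0.6, 0.8, 0.7]
gripper_width: 0.998
t: 26.35
position: [438.6, 154.6, 148.0]
eef_rot: [-179.2, 0.2, 98.3]
ft_force: [0.2, 0.5, 0.7]
gripper_width: 0.998
px [331. 236.] n 3072 z 13.8 c [438.8 153.6] wh [56.7 56.5] a 8.6
px [197. 286.] n 577 z 13.8 c [332.5  91.3] wh [57.9 19.6] a 47.2
px [511. 285.] n 1871 z 15.4 c [591.5 125.2] wh [81.8 50.7] a 7.9
px [237. 314.] n 1110 z 13.9 c [372.7  73.9] wh [58.5 24.3] a 84.4
px [442. 382.] n 178 z 13.8 c [553.1  38.7] wh [13.3 13.2] a 8.9
px [214. 392.] n 115 z 13.9 c [354.6  -2.2] wh [37.5 16.6] a 9.0
px [433. 464.] n 154 z 13.8 c [565.7 -50.3] wh [13.  14.3] a 12.4
t 26.40 pos [439.2 154.5 148.9] rot [-1.7922e+02  1.3000e-01  9.8280e+01] F [ 0.8 -0.1  0.2] w 94.0 q7 -1.5
442,153.7,21,98 -> [-0.0045  0.022   0.6393] turn 0.009
```

View pics/w10.png

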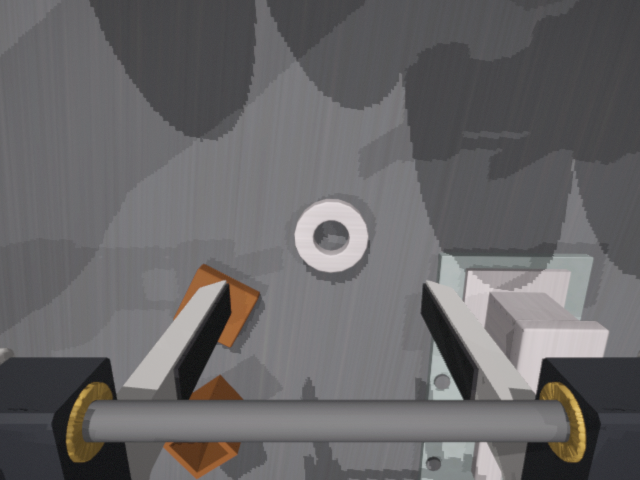

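The flange is centred at (331,236), and the brown plate is clear of the finger path.

```bash
python3 -m inch '[[[-0.004,0.012,0.25,0.01],[-0.004,0.012,0.5,0.01],[-0.004,0.012,0.635,0.01],[-0.004,0.012,0.637,0.01],[-0.004,0.012,0.637,0.01]]]' 94 40; python3 -m inch '[[[0,0,0,0],[0,0,0,0],[0,0,0,0],[0,0,0,0],[0,0,0,0],[0,0,0,0]]]' 35;python3 go.py 627,-108,180,98
```

```text
t: 27.02
position: [441.0, 153.3, 22.7]
eef_rot: [-179.3, 0.1, 97.9]
ft_force: [-0.2, 1.0, 1.3]
gripper_width: 1.001
t: 27.78
position: [441.0, 153.5, 22.9]
eef_rot: [-179.3, 0.1, 97.9]
ft_force: [-1.2, 0.3, 6.3]
gripper_width: 0.61
t 27.77 pos [441.  153.5  22.9] rot [-1.793e+02  9.000e-02  9.794e+01] F [-1.2  0.3  6.3] w 57.4 q7 9.6
627,-108,180,98 -> [-1.4247  0.7308 -0.7923] turn -0.002
```

```bash
python3 -m inch '[[[0,0,0,0],[0,0,-0.05,0],[0,0,-0.3,0],[0,0,-0.6,0],[-0.25,0,-0.85,0],[-0.5,0.15,-0.85,0],[-0.75,0.3,-0.85,0],[-1,0.5,-0.85,0],[-1,0.5,-0.85,0]]]' ;python3 go.py 627.2,-108.5,180,97.9
```

```text
t: 28.9
position: [570.9, -34.8, 192.0]
eef_rot: [-179.3, 0.3, 97.6]
ft_force: [-1.6, 0.1, -2.3]
gripper_width: 0.611
t 28.90 pos [570.9 -34.8 192. ] rot [-179.28    0.26   97.61] F [-1.6  0.1 -2.3] w 57.5 q7 25.8
627.2,-108.5,180,97.9 -> [-0.4023  0.2308  0.059 ] turn -0.01
```

```bash
python3 -m inch '[[[-0.2,0.12,0,0],[-0.402,0.23,0,0],[-0.402,0.23,0.2,0],[-0.402,0.23,0.35,0],[-0.402,0.23,0.375,0],[-0.402,0.23,0.375,0]]]' ;python3 go.py 627.2,-108.5,104.3,98
```

```text
t: 29.65
position: [626.5, -108.5, 117.8]
eef_rot: [-179.3, 0.3, 97.6]
ft_force: [0.1, -0.7, -2.4]
gripper_width: 0.609
t 29.65 pos [ 626.5 -108.5  117.8] rot [-179.31    0.27   97.63] F [ 0.1 -0.7 -2.4] w 57.3 q7 36.2
627.2,-108.5,104.3,98 -> [-0.0001  0.0044  0.0676] turn -0.012
```

```bash
python3 -m inch '[[[0,0.003,0.03,0],[0,0.003,0.055,0],[0,0.003,0.068,0],[0,0.003,0.068,0]]]' ; python3 -m inch '[[[0,0,0,0],[0,0,0,0],[0,0,0,0],[0,0,0,0],[0,0,-0.25,0],[0,0,-0.5,0],[0,0,-0.6,0],[0,0,-0.6,0],[0,0,-0.6,0]]]' 92;  python3 -c "
from snap import *
snap('wrist','w11')"; for r in "88 101"; do  python3 meas.py w11 $r; done; python3 go.py
```

```text
t: 30.15
position: [626.9, -108.6, 104.2]
eef_rot: [-179.3, 0.3, 97.6]
ft_force: [-0.5, 0.2, -2.2]
gripper_width: 0.61
t: 31.28
position: [627.7, -107.6, 222.7]
eef_rot: [-179.2, 0.2, 97.6]
ft_force: [0.7, -0.1, 0.0]
gripper_width: 0.978
px [326. 237.] n 3404 z 94.7 c [ 624.9 -108.2] wh [57.  57.1] a 7.7
t 31.32 pos [ 627.7 -107.6  222.7] rot [-179.18    0.25   97.63] F [-0.6  0.2 -0.1] w 91.9 q7 32.6
```

View pics/w11.png

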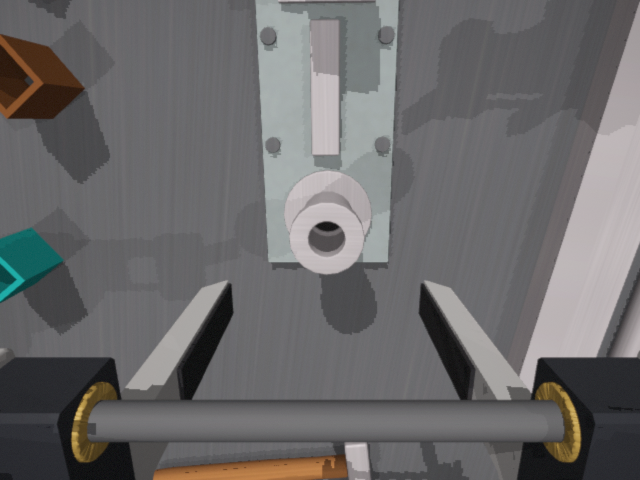

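The flange is centred on the pipe at (326,237). I back off and check with the fixed cameras.

```bash
python3 -m inch '[[[0,0,-0.2,0],[0,-0.3,-0.4,0],[0,-0.6,-0.4,0],[0,-0.9,-0.4,0],[0,-1,-0.4,0],[0,-1,-0.4,0],[0,-1,-0.4,0]]]'; python3 -c "
from snap import *
snap('top','t2');snap('side','s2')"; for r in "60 101" "17 26" "13 18"; do echo =; python3 meas.py t2 $r; done; python3 go.py
```

```text
t: 32.2
position: [431.1, -133.2, 305.2]
eef_rot: [-179.2, 0.3, 97.7]
ft_force: [0.2, 0.8, 0.2]
gripper_width: 0.98
=
px [606.  95.] n 910 z 83.4 c [ 797.8 -596.9] wh [69.4 98.2] a 41.0
px [161.  92.] n 102 z 61.8 c [818.  343.2] wh [28.3 27.4] a 58.4
px [172. 111.] n 95 z 62.3 c [777.  318.5] wh [25.5 24.4] a 27.1
px [376. 174.] n 530 z 93.3 c [ 624.3 -107.3] wh [53.6 61.2] a 65.5
px [268. 190.] n 726 z 83.8 c [594.9 109. ] wh [56.4 54.3] a 7.7
px [121. 210.] n 2443 z 64.2 c [560.5 411.1] wh [100.5 108.9] a 66.1
px [636. 447.] n 119 z 75.4 c [  95.6 -581.2] wh [14.9 37.4] a 83.5
px [320. 462.] n 499 z 72.2 c [69.4  9.4] wh [ 38.6 136.6] a 5.2
=
px [334.  46.] n 889 z 22.3 c [949.8 -23.6] wh [ 21.  447.8] a 0.3
px [402.  89.] n 222 z 21.7 c [ 846.5 -175. ] wh [247.2   9.6] a 89.7
px [319.  89.] n 92 z 21.8 c [845.    8.7] wh [111.2   4.8] a 89.7
px [585. 117.] n 67 z 21.6 c [ 776.9 -579.9] wh [59.2 22. ] a 50.6
px [322. 192.] n 563 z 20.8 c [6.086e+02 4.000e-01] wh [ 25.4 109.1] a 8.1
px [149. 223.] n 86 z 21.0 c [541.8 368.4] wh [  5.9 105.7] a 66.4
px [632. 444.] n 76 z 21.3 c [  89.1 -609.1] wh [22.8 53.2] a 81.2
px [315. 455.] n 364 z 20.9 c [70.1 16.1] wh [ 53.3 158.5] a 10.3
=
px [367. 191.] n 329 z 15.1 c [613.6 -99.7] wh [82.  58.6] a 54.7
px [275. 204.] n 516 z 15.3 c [595.  107.8] wh [80.5 82.6] a 9.2
px [285. 311.] n 310 z 14.2 c [354.5  77.4] wh [51.5 53.8] a 68.6
px [312. 451.] n 687 z 14.9 c [78.6 20.5] wh [ 68.  185.2] a 11.6
t 32.30 pos [ 431.1 -133.5  305.2] rot [-179.12    0.31   97.64] F [0.5 0.5 0.5] w 92.1 q7 21.8
```

View pics/t2.png

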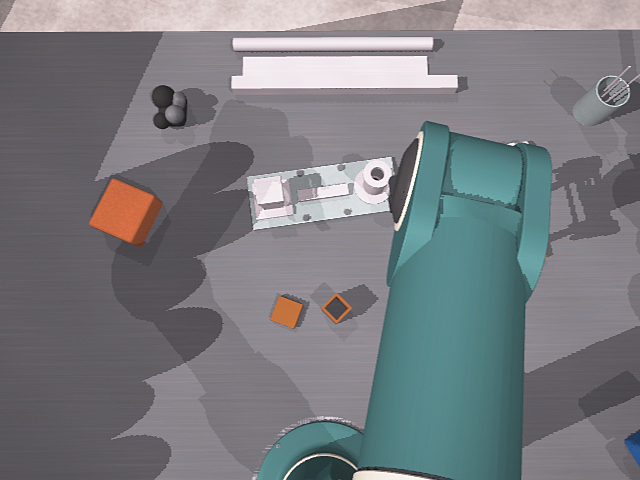

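View pics/s2.png

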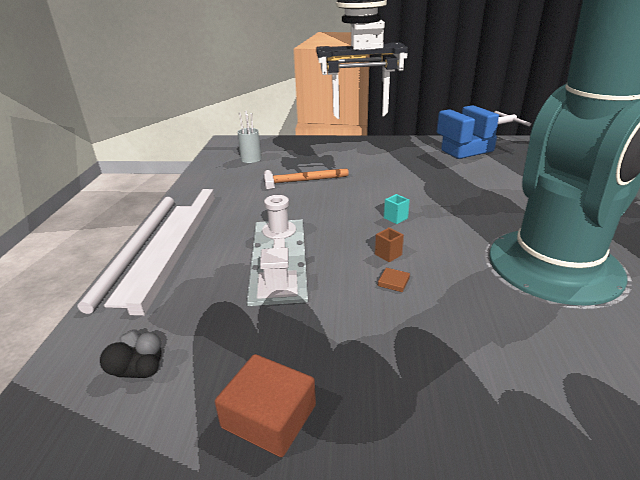

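Both stacks stand upright: the flange is at top-view (376,174), the cap at (268,190) and the bar at (322,192). The brick (121,210) is where it was, and in the side view the hammer at (308,176) is too. I hand in.

```bash
python3 -c "
from rig import manip
print(manip.hand_in())"
```

```text
the job is handed in; nothing more can be done
None
```

I placed all five parts, let go of them and handed the job in at about 32 s on the robot's clock. No verdict was reported.

The last checks, measured in the same wrist picture wherever possible:

| Part | Result | Limit |
|---|---|---|
| Flat bar | about 2 mm from the board's middle, aligned within about 0.2° | 13 mm |
| Square tube | about 1 mm from the middle of its foot plate, square to it within about 0.1° | 10 mm |
| Cap plate | about 1 mm from the tube's axis, square to it within about 0.1° | 8 mm |
| Pipe | under 1 mm from the middle of its foot plate | 10 mm |
| Flange ring | under 1 mm from the pipe's axis | 8 mm |

- **Seating:** the measured top heights match every part resting flat on its support to within about 1 mm.
- **Bystanders:** the brick measured within 1 mm of where it started. The hammer was hidden from the top camera at the end, so I only checked it by eye in the side view, where it looks unmoved.
- **Disagreement:** the wrist camera read about 2 mm off from the gripper's position, across the jaws. I corrected for this when placing everything after the bar, and the top camera agrees with the final positions to about 2 mm. The exception is along the cap's y axis, where it reads 2 mm lower than the wrist camera.

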